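Fetch the angle cube from behind the bottles

ROBOT

A 7-joint arm with a two-finger parallel gripper is mounted at the origin on a cart in front of the work surface, level with it; the furniture and walls round the work are solid. World frame = base frame: x ahead of the robot, y to its left, z up, the work surface at z = 0. Lengths are in mm, angles in rad, forces in N, time in s.
With the tool pointing down it reaches from about 425 to 875 mm from the base axis. Payload 4.7 kg.
Tool frame: the origin (TCP) lies at the very end of the fingers, on their centre line; the grasp point (between the pads) lies 19 mm behind it; z points along the fingers, y is the direction in which the jaws open and shut (so a half turn about z gives the same grasp; the last joint's range is limited). The gripper opens to 87 mm and grips with 3 to 60 N. Pads are 19 mm wide; open, the fingers measure 117 mm over their backs; the gripper's body (75 mm by 190 mm) begins 51 mm behind the grasp point.
Start: joints at [-1.322, 0.321, -0.07, 1.45, 0.023, 1.371, -0.057], TCP at [151.248, 632.179, 222.587] pointing down, gripper open.
Joint ranges: [-2.86, 2.86], [-0.3, 2.09], [-1.38, 1.24], [0.06, 2.45], [-1.56, 4.7], [0.09, 2.05], [-2.69, 2.69]. Speed limits (rad/s): [2.57, 2.57, 3.14, 3.14, 3.14, 3.14, 3.14].

INTERFACE

Orientations are given as a unit quaternion [w, x, y, z].
In Python, from cell import arm, viewer gives the robot as it stands.
- The arm moves only by the shell command python3 -m pendant 'ROWS' [OPENING] [FORCE]. ROWS is JSON, a list of rows, each a list of 4 numbers: the shift along the world's x, y, z in m, then the turn about the world's z in degrees. In form: [[tx, ty, tz, roll], ...]. A call has 1 to 12 rows; each row shifts and turns the commanded pose from where the row before left it; what a row does not reach is not made up. A row lasts 1/12 s, in which the tool goes at most 41.7 mm and 7.16 degrees, less where a joint would pass 70% of its speed; a pose out of reach is approached as far as the arm can. A call with a gripper value outside its range is refused whole. OPENING is the opening, from -1 (shut) to 1 (fully open), so that 0 is half open, set as the call begins (- or left out, the last holds). The fingers move at their own pace and stop on an object; FORCE is the grip in N (left out, the last holds). Time passes only in rows, so rows that do not move let the fingers close. It gives the time, the measured TCP pose, the force and the opening at its end, in the units of the state.
- arm.sense(): the state, without advancing time (a new reading comes with each control period).
- viewer.grab_frame(name): name is "scene" or "top"; returns (picture, depth): 384x512x3 uint8, red, green, blue; 384x512 float32, mm along the optical axis (not along the pixel's ray), 0 where there is no reading.
- viewer.camera_model(name): a dict with "fov_y" (degrees; the focal length in pixels is half the picture's height over the tangent of half this angle, whatever the lens; pixels are square), "cx", "cy" (the principal point, pixels), "rvec" (rotation vector, rad) and "tvec" (3), from world to camera coordinates, as OpenCV has them. Camera axes: x right, y down, z forward; pixel columns grow to the right and rows downward; lengths in mm; the calibration is good to about 2 mm. A picture is of the moment at which its call begins. camera_model takes no time and is no camera call.
- arm.job_done(): hands the job in, once; it reports no verdict.
The state is a dict: "time_s": time; "joints": joint angles; "dq": joint speeds; "tau": joint torques, N m; "tcp_pos": TCP position; "tool_rot": TCP orientation; "force": force on the tool from outside, world axes, zero at the start; "torque": the same for the moment, N m; "finger_gap": finger opening in mm.
Only numpy, scipy, OpenCV 4.12 (cv2) and the standard library are available. Lean on these libraries where they do the work, as an engineer would, in place of code of your own. Each camera call takes 0.05 s, during which the arm holds its last target. There are 200 camera calls.

TASK

The digital angle cube on the wooden stand is hemmed in by the amber flux jar, the white dropper bottle and the compound bar: first set all three on the ribbed black rubber mat, then stand the cube upright on the middle of the brown sharpening stone with its long side running along the stone. Then put the jar, the dropper and the bar back, each on the round white mark where it stood at the start, and keep everything upright throughout.

Things in the scene. Friction and masses are not known exactly. Their poses are not given: they have to be found in the camera images.
- flux_jar: amber glass jar with light brown cap, 92 mm tall, body 45 mm wide up to 74 mm, above it the cap 37 mm across; origin at centre of its underside, z up its axis. Starts on one of the stand's three white marks. About 0.15 kg.
- dropper: small white dropper bottle with red tip, 89 mm tall; round body 31 mm wide up to 53 mm, above it a nozzle under 18 mm wide; origin at centre of its underside, z up. Starts on one of the stand's three marks. About 0.06 kg.
- compound_bar: upright block of polishing compound, green below and white above, 35 mm (its x) by 50 mm (its y) by 73 mm tall; origin at centre of its underside, z up. Starts on one of the stand's three marks, with its axes parallel to the stand's to about 0.1 rad. About 0.3 kg.
- angle_cube: dark grey digital angle cube with a display on its front (-x) face; about 30 mm (x, from -14 to +16) by 55 mm (y, the long side) by 55 mm tall; origin at the underside, z up. Starts in the middle of the stand between the three things, axes parallel to the stand's to about 0.1 rad. About 0.07 kg.
- stand: fixed wooden board 190 x 230 mm, top 10 mm above the bench; origin on the bench under the cube's starting place; x points to the rear, where an aluminium fence 60 mm high stands at x = 78 mm. Three round white marks with blue rims, 59 mm across, at (x, y) = (0, 66), (0, -66), (-62, 0) mm: at both sides of the cube and in front. Which thing starts on which mark varies.
- mat: fixed flat thick ribbed black rubber mat, 210 x 210 mm, top 12 mm above the bench; origin at the centre of its underside. To the left or the right of the stand.
- stone: fixed brown sharpening stone in its holder; the holder is 75 mm wide (x) and 214 mm long (y), with two chrome screws at its -y end. The stone's flat top is 47 mm above the bench, 76 x 160 mm, from y = -72 to +88 mm, so its middle lies at x = 0, y = +8 mm. Origin on the bench under the holder. On the other side of the stand from the mat.
Things that resemble listed ones, but are neither listed nor needed, are in the scene too. What is shaped like the angle_cube but pink or red is not meant.

How it is judged (in metres and radians):
On the way, in this order (a step that is already met when the one before it is completed fails the run):
1. The jar, the dropper and the compound bar all stand on the mat, while the cube is still in its place (x of flux_jar in the frame of mat between -0.095 and 0.095 m and y of flux_jar in the frame of mat between -0.095 and 0.095 m and z of flux_jar in the frame of mat between 0.009 and 0.017 m and linear speed of each of flux_jar, dropper, compound_bar below 0.02 m/s and angular speed of each of flux_jar, dropper, compound_bar below 1 rad/s and angle between each of flux_jar, dropper, compound_bar's own z axis and vertical below 0.1 rad and x of dropper in the frame of mat between -0.095 and 0.095 m and y of dropper in the frame of mat between -0.095 and 0.095 m and z of dropper in the frame of mat between 0.009 and 0.017 m and x of compound_bar in the frame of mat between -0.095 and 0.095 m and y of compound_bar in the frame of mat between -0.095 and 0.095 m and z of compound_bar in the frame of mat between 0.009 and 0.017 m and distance of angle_cube from where it was at the start of the episode below 0.02 m), for 0.2 s.
2. The cube stands on the middle of the stone, along it, let go, with the other three still on the mat (x of angle_cube in the frame of stone between -0.015 and 0.015 m and y of angle_cube in the frame of stone between -0.012 and 0.028 m and z of angle_cube in the frame of stone between 0.042 and 0.052 m and angle between the y axis of angle_cube and the y axis of stone, either way round below 0.2 rad and linear speed of each of angle_cube, flux_jar, dropper, compound_bar below 0.02 m/s and angular speed of each of angle_cube, flux_jar, dropper, compound_bar below 1 rad/s and angle between each of angle_cube, flux_jar, dropper, compound_bar's own z axis and vertical below 0.1 rad and contact force between the fingers and flux_jar below 0.1 N and contact force between the fingers and dropper below 0.1 N and contact force between the fingers and compound_bar below 0.1 N and contact force between the fingers and angle_cube below 0.1 N and x of flux_jar in the frame of mat between -0.095 and 0.095 m and y of flux_jar in the frame of mat between -0.095 and 0.095 m and z of flux_jar in the frame of mat between 0.009 and 0.017 m and x of dropper in the frame of mat between -0.095 and 0.095 m and y of dropper in the frame of mat between -0.095 and 0.095 m and z of dropper in the frame of mat between 0.009 and 0.017 m and x of compound_bar in the frame of mat between -0.095 and 0.095 m and y of compound_bar in the frame of mat between -0.095 and 0.095 m and z of compound_bar in the frame of mat between 0.009 and 0.017 m), for 0.2 s.
At the end, for the whole second after the job is handed in: Cube upright on the stone's top within 15 mm of its middle across and 20 mm along, its long side within 0.2 rad of the stone's length; jar, dropper and bar upright within 15 mm of where each stood at the start; all released and at rest (x of angle_cube in the frame of stone between -0.015 and 0.015 m and y of angle_cube in the frame of stone between -0.012 and 0.028 m and z of angle_cube in the frame of stone between 0.042 and 0.052 m and angle between the y axis of angle_cube and the y axis of stone, either way round below 0.2 rad and linear speed of each of angle_cube, flux_jar, dropper, compound_bar below 0.02 m/s and angular speed of each of angle_cube, flux_jar, dropper, compound_bar below 1 rad/s and angle between each of angle_cube, flux_jar, dropper, compound_bar's own z axis and vertical below 0.1 rad and distance of each of flux_jar, dropper, compound_bar from where it was at the start of the episode below 0.015 m and contact force between the fingers and flux_jar below 0.1 N and contact force between the fingers and dropper below 0.1 N and contact force between the fingers and compound_bar below 0.1 N and contact force between the fingers and angle_cube below 0.1 N); the robot touches nothing.
It fails at once if one of the four things is tipped more than about 40 degrees (angle between any of flux_jar, dropper, compound_bar, angle_cube's own z axis and vertical above 0.7 rad).
It also fails if it takes over 136 s, if anything falls off the work surface, if the arm or the gripper's body presses on something with over 40 N, if the wrist force passes 120 N, or if a joint passes its speed limit or range.

## Working session

There is one attempt and no reset: what is moved stays moved. The work goes in short steps, Python scripts to look and compute and a shell command to move; the robot and the scene stay as the last step left them, time stands still between calls to the robot, and variables do not carry over. Pictures are saved under pics/ and viewed, about 12 in all and at most 16, crops included, and the job is handed in when it is done.

```bash
ls; mkdir -p pics; cat > h.py <<'E'
import numpy as np, cv2
from cell import arm, viewer
def cam(n):
    m=viewer.camera_model(n); f=192/np.tan(np.radians(m['fov_y'])/2)
    R=cv2.Rodrigues(np.array(m['rvec'],float))[0]; t=np.array(m['tvec'],float)
    return f,m['cx'],m['cy'],R,t
def ray(n,u,v,z):
    f,cx,cy,R,t=cam(n); d=R.T@np.array([(u-cx)/f,(v-cy)/f,1]); c=-R.T@t
    return c+d*(z-c[2])/d[2]
def pts(n,D):
    f,cx,cy,R,t=cam(n); v,u=np.mgrid[:384,:512]
    P=np.stack([(u-cx)/f*D,(v-cy)/f*D,D],-1)
    return (P-t)@R
def proj(n,p):
    f,cx,cy,R,t=cam(n); q=R@np.array(p,float)+t; return q[0]/q[2]*f+cx,q[1]/q[2]*f+cy
E
python3 - <<'E'
from h import *
print(arm.sense())
for n in('scene','top'):
    p,d=viewer.grab_frame(n); np.savez(f'pics/{n}0.npz',p=p,d=d)
    cv2.imwrite(f'pics/{n}0.png',cv2.resize(p[:,:,::-1],(768,576)))
    f,cx,cy,R,t=cam(n); print(n,f,cx,cy,-R.T@t,R[2],viewer.camera_model(n))
E
```

```text
pics
{'time_s': 0.0, 'joints': array([-1.32190437,  0.32181343, -0.07008602,  1.45165981,  0.02259538,
        1.37083565, -0.05687534]), 'dq': array([ 0.00017229, -0.00090687, -0.00011425,  0.00103943,  0.00194451,
        0.00214447,  0.00020435]), 'tau': array([-3.47628984e-04, -4.91297364e+01, -4.03687572e-01, -3.12536645e+01,
       -6.38259854e-02,  4.35409416e-02,  1.66813134e-04]), 'tcp_pos': array([151.13269884, 631.60820313, 221.47539111]), 'tool_rot': array([-6.56114573e-05,  1.17099051e-01,  9.93119772e-01, -9.62394802e-04]), 'force': array([-0.06655535,  1.30975136,  0.0169864 ]), 'torque': array([ 0.01475845, -0.00608086,  0.01186179]), 'finger_gap': 87.02282041330254}
scene 373.60247167507146 245.87972866748586 188.43079798807662 [ 167.77343095 -831.13451792  778.71767744] [ 0.34687123  0.73092468 -0.58773248] {'fov_y': 54.39864370750605, 'cx': 245.87972866748586, 'cy': 188.43079798807662, 'rvec': array([ 2.15442518, -0.49156991,  0.2443784 ]), 'tvec': array([-506.61642861,  233.81097514, 1006.97862655])}
top 443.43143755530156 252.3710112853016 190.01251949097554 [ 338.18909893   87.77142876 1341.33237543] [ 0.20347043 -0.02302123 -0.9788104 ] {'fov_y': 46.823958270556396, 'cx': 252.3710112853016, 'cy': 190.01251949097554, 'rvec': array([ 1.98231545, -2.24464473,  0.22994475]), 'tvec': array([ 131.93885476,  592.47556326, 1246.11920668])}
```

View pics/scene0.png

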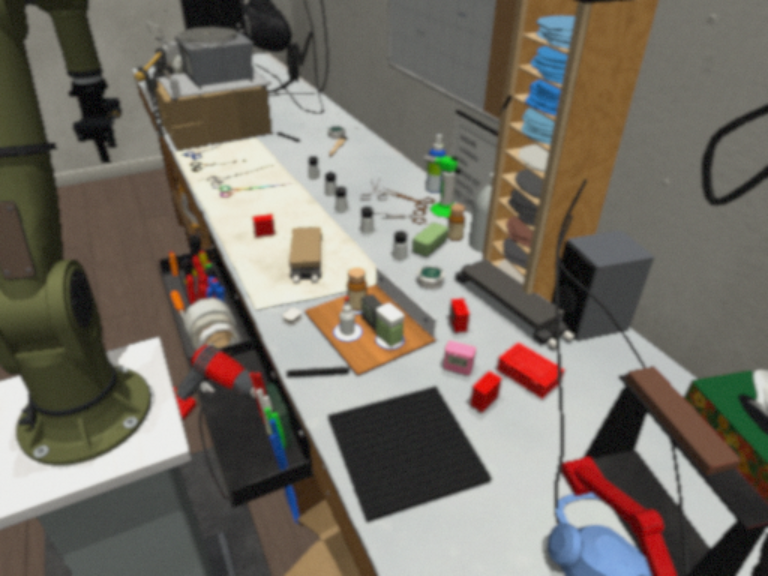

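View pics/top0.png

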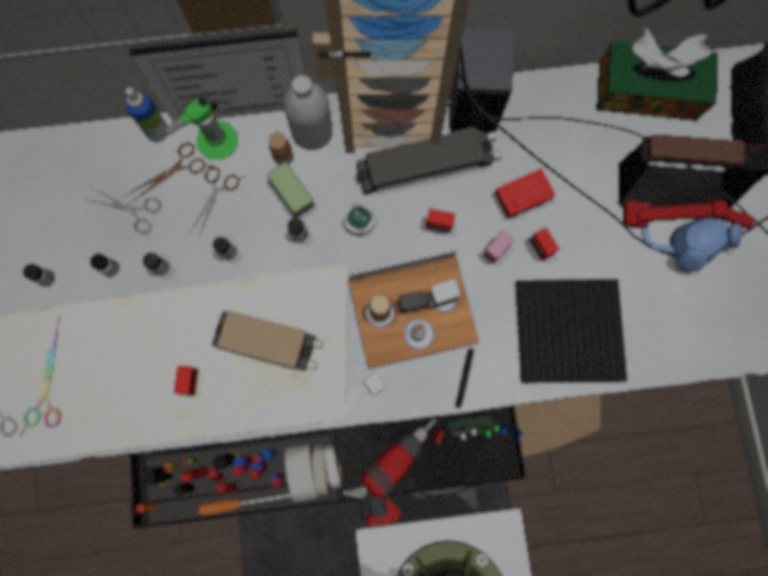

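The scene shows the jar on the left mark, the dropper on the front mark and the bar on the right mark, with the mat to the right (−y) and the stone to the left (+y).

Positions are in the 768-px top view:
- **Jar:** (380,308). It could be mistaken for the brown-capped jar at (280,147).
- **Dropper:** (419,333). It could be mistaken for the white bits at (373,384).
- **Bar:** (445,293). It could be mistaken for the green block at (290,188).
- **Cube:** (414,300), dark grey. It could be mistaken for the pink cube at (499,246) or the red boxes at (440,220), (545,243) and (186,380).
- **Stone:** (265,340), brown. It could be mistaken for the dark tray at (427,158).

```bash
python3 - <<'E'
from h import *
z=np.load('pics/top0.npz'); p,d=z['p'],z['d']; P=pts('top',d)
hsv=cv2.cvtColor(p,cv2.COLOR_RGB2HSV)
def box(m,name,zz):
    m=m.astype(np.uint8); m=cv2.morphologyEx(m,cv2.MORPH_OPEN,np.ones((2,2)))
    c=max(cv2.findContours(m,0,1)[0],key=cv2.contourArea)[:,0]
    w=np.array([ray('top',u,v,zz)[:2] for u,v in c],np.float32); print(name,len(c),cv2.minAreaRect(w))
def roi(u0,u1,v0,v1):
    m=np.zeros((384,512),bool); m[v0:v1,u0:u1]=1; return m
H,S,V=hsv[...,0],hsv[...,1],hsv[...,2]; Z=P[...,2]
box(roi(228,322,165,250)&(H<20)&(S>90),'stand',10)
box(roi(335,425,180,260)&(V<60),'mat',12)
box(roi(135,215,200,250)&(Z>38)&(Z<55),'stone',47)
r=roi(235,320,175,240)
for n,a,b in(('jarcap',84,100),('bar',66,80),('cube',57,66.)):
    m=(r&(Z>a)&(Z<b)).astype(np.uint8); k,l,s,c=cv2.connectedComponentsWithStats(m)
    for i in range(1,k):
        if s[i,4]>8:
            q=P[l==i]; print(n,s[i],np.median(q,0).round(1),cv2.minAreaRect(q[:,:2].astype(np.float32)))
print('bench z',np.median(Z[250:265,300:330]), 'matz',np.median(Z[200:240,355:405]))
c=p[160:250,225:325,::-1]; c2=z=np.load('pics/scene0.npz')['p'][175:255,195:300,::-1]
cv2.imwrite('pics/crop.png',np.hstack([cv2.resize(c,(440,396),interpolation=2),cv2.resize(c2,(350,396),interpolation=2)]))
E
```

```text
stand 253 ((551.2845458984375, -7.0797576904296875), (183.07403564453125, 225.22512817382812), 6.091484069824219)
mat 263 ((472.68505859375, -316.017333984375), (205.52255249023438, 202.2453155517578), 83.8338623046875)
stone 150 ((525.5043334960938, 296.32373046875), (160.0780487060547, 74.80094909667969), 67.95694732666016)
jarcap [291 188  15   9  42] [575.8 -69.2  85.4] ((577.3388671875, -71.91088104248047), (40.47621154785156, 23.753202438354492), 82.72409057617188)
jarcap [289 194   9   8  21] [559.7 -53.9  85.2] ((561.8746337890625, -51.89712905883789), (26.15367889404297, 14.372247695922852), 51.46234893798828)
bar [267 196  14  10  50] [566.3   2.3  67.6] ((566.7406005859375, -0.7122344970703125), (24.305330276489258, 37.6124267578125), 5.795653343200684)
bar [288 196   6   7  11] [557.8 -46.3  76.9] ((560.18994140625, -46.359710693359375), (22.338289260864258, 7.1868720054626465), 30.06751251220703)
bar [246 202  15  11  48] [544.7  64.1  74.5] ((551.7960815429688, 62.60464096069336), (41.14946365356445, 30.524860382080078), 81.40806579589844)
bar [276 217   7   8  27] [501.6  -6.2  75.4] ((504.2251281738281, -6.753459930419922), (16.063026428222656, 17.270679473876953), 37.64442825317383)
cube [257 175  14   4  16] [642.3  19.6  60.2] ((642.42333984375, 19.805294036865234), (3.6677989959716797, 39.70014572143555), 6.947355270385742)
cube [240 178  16   4  20] [636.7  65.2  60.2] ((636.6956176757812, 67.97749328613281), (3.501185178756714, 45.25940704345703), 4.611566066741943)
cube [266 194  20  13 124] [564.1  -6.4  63.9] ((564.9063720703125, -5.297779083251953), (32.66764831542969, 55.25456619262695), 3.5004124641418457)
cube [275 216   9  10  29] [504.9 -12.   60.3] ((505.81988525390625, -10.330623626708984), (24.681074142456055, 23.518888473510742), 40.335086822509766)
bench z 0.8912987069385061 matz 12.8058202421161
```

View pics/crop.png

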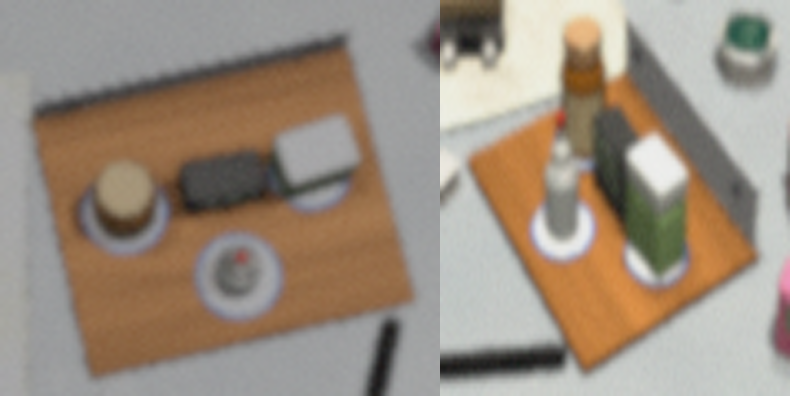

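The crop confirms the choice: white-topped green bar on the right mark, dark cube in the middle, dropper in front, jar on the left. Next I refine positions with colour masks cast onto each top plane.

```bash
cat > m.py <<'E'
from h import *
def masks(p):
    h=cv2.cvtColor(p,cv2.COLOR_RGB2HSV).astype(int); return h[...,0],h[...,1],h[...,2]
def blob(n,m,zz,near=None):
    m=cv2.resize(m.astype(np.uint8),None,fx=1,fy=1); k,l,s,c=cv2.connectedComponentsWithStats(m)
    i=1+np.argmax(s[1:,4]); v,u=np.where(l==i)
    w=np.array([ray(n,a,b,zz)[:2] for a,b in zip(u,v)],np.float32)
    r=cv2.minAreaRect(w); return s[i].tolist(),w.mean(0).round(1),np.round(r[0],1),np.round(r[1],1),round(r[2],1)
E
python3 - <<'E'
from m import *
z=np.load('pics/top0.npz'); p=z['p']; H,S,V=masks(p)
for v in range(192,236,2): print(v,' '.join('%3d/%3d/%3d'%(H[v,u],S[v,u],V[v,u]) for u in (range(240,268,3) if v<215 else range(264,292,3))))
def roi(u0,u1,v0,v1):
    m=np.zeros((384,512),bool); m[v0:v1,u0:u1]=1; return m
print('cap',blob('top',roi(244,262,192,207)&(H<25)&(S>40)&(S<140)&(V>110),102))
print('bar',blob('top',roi(284,310,180,204)&(S<40)&(V>120),83))
print('cube',blob('top',roi(264,287,190,212)&(V<90)&(S<90),65))
print('tip',blob('top',roi(270,290,212,228)&((H<8)|(H>170))&(S>70),97))
E
```

```text
192  13/134/145  15/132/147  15/138/150  14/134/154  14/129/154  14/130/151  14/132/151  14/133/152  14/132/154  14/132/155
194  14/133/150  14/128/153  13/133/152  15/138/148  14/134/150  14/133/151  15/131/152  15/132/154  14/131/152  14/134/148
196  14/133/150  15/136/148  14/136/150  15/122/150  15/101/151  14/111/145  14/130/147  14/127/150  14/140/144  12/111/120
198  14/133/148  14/127/150  14/127/147  17/ 84/154  18/ 69/162  18/ 77/160  15/104/145  14/131/144  15/136/131  12/ 34/ 75
200  13/129/146  14/133/146  15/116/134  19/ 74/162  20/ 69/163  20/ 66/162  17/ 79/149  14/126/130  14/136/111  15/ 16/ 64
202  14/130/143  13/128/138  14/ 74/114  19/ 70/165  19/ 70/167  19/ 68/165  19/ 70/154   8/ 77/109  13/139/ 88  12/ 21/ 62
204  14/132/141  10/ 97/116  14/ 59/104  19/ 70/161  18/ 70/165  19/ 70/164  18/ 74/148 171/ 17/105  12/143/ 89  18/ 47/ 54
206  14/133/138   0/ 29/ 98  10/ 48/ 96  18/ 72/145  20/ 69/163  19/ 67/161  16/ 81/123 124/ 16/129  11/116/ 90  11/ 70/ 40
208  14/138/137 174/ 25/101   5/ 28/102  16/ 94/ 95  19/ 72/142  18/ 80/130  14/116/ 90 117/ 19/144  12/117/
[... 1391 characters left out ...]
/145  14/131/142  14/135/142  12/111/142 176/ 32/134 166/ 24/140   6/ 50/142  13/121/148  14/135/149  14/136/144
234  14/133/140  14/138/140  14/133/144  14/129/148  14/131/144  14/123/147  14/131/146  14/132/143  13/128/134  12/100/130
cap ([244, 192, 18, 15, 247], array([571.4,  61.3], dtype=float32), array([569.9,  61.5]), array([48.5, 40.5]), 82.9)
bar ([288, 186, 19, 16, 198], array([573.3, -67.8], dtype=float32), array([573.4, -67.9]), array([34.3, 49.1]), 11.5)
cube ([266, 195, 21, 13, 207], array([563.4,  -6.4], dtype=float32), array([563.4,  -7.9]), array([31., 61.]), 3.4)
tip ([279, 217, 2, 3, 6], array([507.1,  -7.7], dtype=float32), array([507.1,  -7.7]), array([2.8, 5.7]), 82.2)
```

```bash
python3 - <<'E'
from m import *
z=np.load('pics/top0.npz'); p=z['p']; H,S,V=masks(p)
def roi(u0,u1,v0,v1):
    m=np.zeros((384,512),bool); m[v0:v1,u0:u1]=1; return m
print('cap',blob('top',roi(244,262,192,210)&(H<25)&(S>40)&(S<96)&(V>125),102))
print('mark',blob('top',roi(262,297,206,238)&(S<75)&(V>85),10))
print('stonebrown',blob('top',roi(135,215,200,250)&(abs(H-15)<12)&(S>50),47))
for n,q in(('front',(-62,0)),('L',(0,66)),('R',(0,-66))):
    a=np.radians(6.5); print(n,565+q[0]*np.cos(a)-q[1]*np.sin(a),-4+q[0]*np.sin(a)+q[1]*np.cos(a))
# scene view
z=np.load('pics/scene0.npz'); p=z['p']; H,S,V=masks(p)
for n,(c,zz) in dict(cap=((570,61),102),bar=((573,-68),83),tip=((507,-8),99),cube=((563,-6),65)).items(): print(n,proj('scene',(*c,zz)))
print('tip',blob('scene',roi(225,245,190,212)&((H<8)|(H>170))&(S>90),97))
print('bar',blob('scene',roi(245,272,195,225)&(S<45)&(V>130),83))
print('cap',blob('scene',roi(226,250,172,200)&(H<20)&(S>50)&(S<130)&(V>120),95))
E
```

```text
cap ([246, 197, 14, 12, 123], array([560.5,  61.7], dtype=float32), array([561.1,  61.1]), array([32.5, 32.4]), 37.5)
mark ([269, 212, 21, 21, 343], array([505.8, -10.5], dtype=float32), array([507.1, -11.2]), array([60.6, 60.8]), 82.9)Traceback (most recent call last):
  File "<stdin>", line 7, in <module>
  File "m.py", line 7, in blob
    w=np.array([ray(n,a,b,zz)[:2] for a,b in zip(u,v)],np.float32)
                ~~~^^^^^^^^^^
  File "h.py", line 8, in ray
    f,cx,cy,R,t=cam(n); d=R.T@np.array([(u-cx)/f,(v-cy)/f,1]); c=-R.T@t
                ~~~^^^
  File "h.py", line 4, in cam
    m=viewer.camera_model(n); f=192/np.tan(np.radians(m['fov_y'])/2)
ValueError: time passes only in moves, steps and waits
```

```bash
sed -i 's/^def cam/import functools\n@functools.lru_cache\ndef cam/' h.py
python3 -m pendant '[[0.024,-0.025,0,-3],[0.024,-0.025,0,-3],[0.024,-0.025,0,-3],[0.024,-0.025,0,-3],[0.024,-0.025,0,-3],[0.024,-0.025,0,-3],[0.024,-0.025,0,-3],[0.024,-0.025,0,-3],[0.024,-0.025,0,-3],[0.024,-0.025,0,-3],[0.024,-0.025,0,-3],[0.024,-0.025,0,-3]]' 1 15
python3 -m pendant '[[0.011,-0.034,0,-3],[0.011,-0.034,0,-3],[0.011,-0.034,0,-3],[0.011,-0.034,0,-3],[0.011,-0.034,0,-3],[0.011,-0.034,0,-3],[0.011,-0.034,0,-3],[0.011,-0.034,0,-3],[0.011,-0.034,0,-3],[0.011,-0.034,0,-3],[0.011,-0.034,0,-3],[0.011,-0.034,0,-3]]'
```

```text
time_s: 1.1
tcp_pos: [439.9, 330.6, 222.3]
tool_rot: [-0.0, 0.419, 0.908, -0.0]
force: [1.3, 0.0, 1.0]
finger_gap: 86.8
time_s: 2.1
tcp_pos: [571.2, -77.4, 222.4]
tool_rot: [-0.0, 0.679, 0.734, 0.0]
force: [0.6, 0.3, 0.7]
finger_gap: 87.2
```

```bash
python3 -m pendant '[[0,0,0,0],[0,0,0,0]]'; python3 - <<'E'
from m import *
z=np.load('pics/top0.npz'); p=z['p']; H,S,V=masks(p)
def roi(u0,u1,v0,v1):
    m=np.zeros((384,512),bool); m[v0:v1,u0:u1]=1; return m
print('stonebrown',blob('top',roi(135,215,200,250)&(abs(H-15)<12)&(S>50),47))
z=np.load('pics/scene0.npz'); p=z['p']; H,S,V=masks(p)
print('tip',blob('scene',roi(225,245,190,212)&((H<8)|(H>170))&(S>90),97))
print('bar',blob('scene',roi(245,272,195,225)&(S<45)&(V>130),83))
print('stone',blob('scene',roi(185,220,145,180)&(abs(H-15)<12)&(S>70),47))
p,d=viewer.grab_frame('top'); cv2.imwrite('pics/a1.png',cv2.resize(p[140:300,180:420,::-1],(720,480)))
E
```

```text
time_s: 2.27
tcp_pos: [570.9, -78.7, 222.2]
tool_rot: [0.0, 0.68, 0.733, -0.001]
force: [0.1, 0.0, -0.8]
finger_gap: 87.4
stonebrown ([145, 208, 59, 37, 1380], array([528.6, 299.1], dtype=float32), array([529.3, 300.3]), array([166.3,  73.7]), 67.6)
tip ([230, 197, 3, 4, 7], array([507.7,  -9.6], dtype=float32), array([507.4,  -9.6]), array([14.1,  5.8]), 49.1)
bar ([251, 202, 18, 14, 159], array([571.4, -74.6], dtype=float32), array([572.4, -74. ]), array([37.9, 60.8]), 6.0)
stone ([193, 152, 21, 27, 514], array([524.1, 279. ], dtype=float32), array([525.1, 282.1]), array([180.4,  71.5]), 67.3)
```

View pics/a1.png

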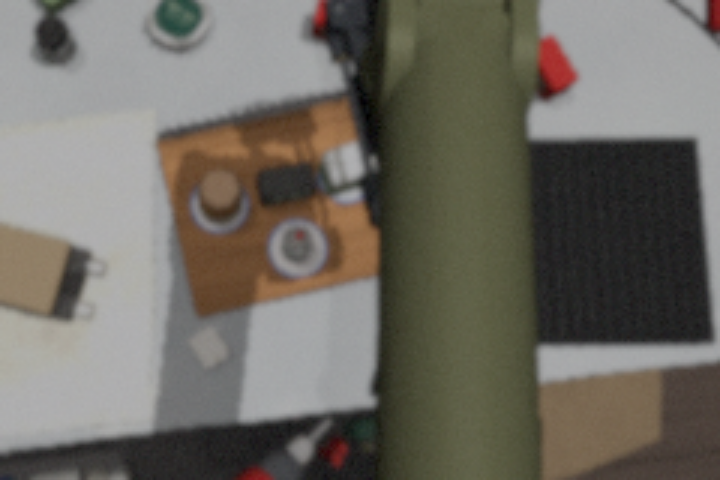

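The shot shows the arm over the right mark with cube, jar and dropper undisturbed. Going down on the bar now.

```bash
python3 -m pendant '[[0.002,0.010,0,2],[0,0,-0.025,0],[0,0,-0.025,0],[0,0,-0.025,0],[0,0,-0.025,0],[0,0,-0.025,0],[0,0,-0.025,0],[0,0,-0.012,0],[0,0,-0.012,0],[0,0,-0.012,0],[0,0,0,0],[0,0,0,0]]'
python3 -m pendant '[[0,0,0,0],[0,0,0,0],[0,0,0,0],[0,0,0,0],[0,0,0,0],[0,0,0,0],[0,0,0,0],[0,0,0,0]]' -1 20
```

```text
time_s: 3.32
tcp_pos: [573.4, -65.4, 36.7]
tool_rot: [0.0, 0.665, 0.747, 0.0]
force: [-0.8, -0.3, -0.4]
finger_gap: 86.6
time_s: 3.98
tcp_pos: [573.2, -65.8, 36.6]
tool_rot: [0.0, 0.666, 0.746, 0.0]
force: [-0.2, -0.6, 1.2]
finger_gap: 41.7
```

```bash
python3 -m pendant '[[0,0,0,0],[0,0,0,0],[0,0,0,0],[0,0,0,0]]'; python3 -m pendant '[[0,0,0.005,0],[0,0,0.01,0],[0,0,0.015,0],[0,0,0.02,0],[0,0,0.02,0],[0,0,0.02,0],[0,0,0.02,0],[0,0,0,0]]'
```

```text
time_s: 4.32
tcp_pos: [573.6, -65.8, 36.7]
tool_rot: [0.0, 0.666, 0.746, 0.0]
force: [1.2, -0.4, -0.8]
finger_gap: 36.2
time_s: 4.98
tcp_pos: [575.6, -66.4, 151.2]
tool_rot: [0.002, 0.666, 0.746, 0.003]
force: [0.9, -0.9, -2.6]
finger_gap: 36.0
```

```bash
python3 -m pendant '[[-0.0075,-0.0265,0,0],[-0.0075,-0.0265,0,0],[-0.0075,-0.0265,0,0],[-0.0075,-0.0265,0,0],[-0.0075,-0.0265,0,0],[-0.0075,-0.0265,0,0],[-0.0075,-0.0265,0,0],[-0.0075,-0.0265,0,0],[-0.0075,-0.0265,0,0],[-0.0075,-0.0265,0,0],[-0.0075,-0.0265,0,0],[-0.0075,-0.0265,0,0]]'
python3 -m pendant '[[0,0,0,0],[0,0,0,0],[0,0,-0.02,0],[0,0,-0.02,0],[0,0,-0.02,0],[0,0,-0.02,0],[0,0,-0.01,0],[0,0,-0.01,0],[0,0,-0.006,0],[0,0,0,0],[0,0,0,0]]'
```

```text
time_s: 5.98
tcp_pos: [482.1, -384.4, 145.4]
tool_rot: [-0.001, 0.666, 0.746, -0.0]
force: [0.3, -0.6, -3.1]
finger_gap: 35.7
time_s: 6.9
tcp_pos: [483.7, -384.0, 41.1]
tool_rot: [0.0, 0.665, 0.746, 0.0]
force: [0.7, 0.1, -3.2]
finger_gap: 35.4
```

Now it goes down the last 2 mm, lets go and lifts.

```bash
python3 -m pendant '[[0,0,-0.002,0],[0,0,-0.001,0],[0,0,0,0],[0,0,0,0]]'
python3 -m pendant '[[0,0,0,0],[0,0,0,0],[0,0,0,0],[0,0,0,0],[0,0,0,0],[0,0,0,0],[0,0,0,0],[0,0,0,0],[0,0,0,0]]' 1
python3 -m pendant '[[0,0,0.02,0],[0,0,0.03,0],[0,0,0.03,0],[0,0,0.03,0],[0,0,0.03,0],[0,0,0,0]]'
```

```text
time_s: 7.23
tcp_pos: [483.9, -384.4, 38.7]
tool_rot: [0.001, 0.666, 0.746, 0.0]
force: [0.1, 0.0, 3.1]
finger_gap: 35.4
time_s: 7.98
tcp_pos: [483.2, -383.8, 37.6]
tool_rot: [0.0, 0.666, 0.746, -0.0]
force: [-1.0, -0.5, 0.6]
finger_gap: 84.0
time_s: 8.48
tcp_pos: [485.7, -386.5, 184.2]
tool_rot: [0.005, 0.666, 0.746, 0.001]
force: [0.6, -0.8, 0.1]
finger_gap: 87.1
```

```bash
python3 -m pendant '[[0.002,0.031,0,7],[0.002,0.031,0,7],[0.002,0.031,0,7],[0.002,0.031,0,7],[0.002,0.031,0,7],[0.002,0.031,0,7],[0.002,0.031,0,7],[0.002,0.031,0,7],[0.002,0.031,0,7],[0.002,0.031,0,7],[0.002,0.031,0,7],[0.002,0.031,0,7]]'
python3 -m pendant '[[0,0,0,6],[0,0,0,0],[0,0,0,0]]'; python3 - <<'E'
from m import *
p,d=viewer.grab_frame('scene'); cv2.imwrite('pics/a2.png',cv2.resize(p[150:350,180:380,::-1],(600,600)))
E
```

```text
time_s: 9.48
tcp_pos: [507.0, -10.4, 177.4]
tool_rot: [0.0, -0.008, 1.0, 0.0]
force: [0.7, -0.5, 0.4]
finger_gap: 87.0
time_s: 9.73
tcp_pos: [507.0, -12.4, 177.3]
tool_rot: [-0.0, -0.055, 0.998, -0.0]
force: [-1.4, -0.9, -0.0]
finger_gap: 87.2
```

View pics/a2.png

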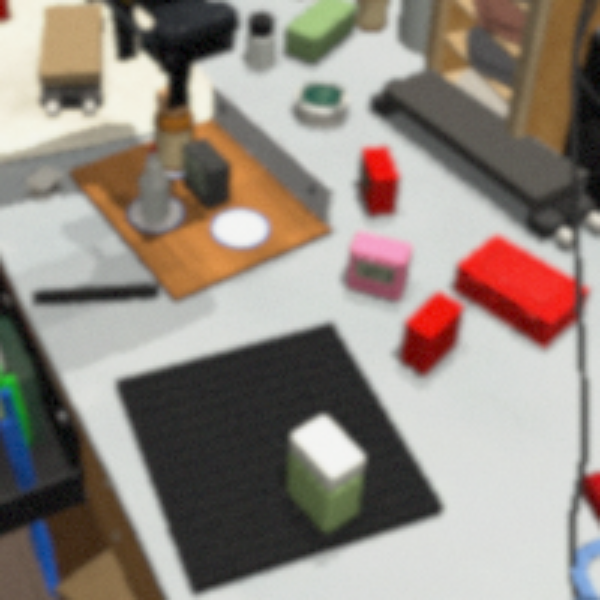

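The bar stands upright on the mat at crop (325,470) and the right mark at (240,228) is free. Now the dropper.

```bash
python3 -m pendant '[[0,0.002,-0.02,0],[0,0,-0.02,0],[0,0,-0.02,0],[0,0,-0.02,0],[0,0,-0.02,0],[0,0,-0.02,0],[0,0,-0.01,0],[0,0,-0.01,0],[0,0,0,0],[0,0,0,0]]'
python3 -m pendant '[[0,0,0,0],[0,0,0,0],[0,0,0,0],[0,0,0,0],[0,0,0,0],[0,0,0,0],[0,0,0,0],[0,0,0,0],[0,0,0,0],[0,0,0,0],[0,0,0,0],[0,0,0,0]]' -1 10
```

```text
time_s: 10.62
tcp_pos: [507.4, -10.4, 37.8]
tool_rot: [0.0, -0.056, 0.998, -0.0]
force: [0.7, 0.3, 0.7]
finger_gap: 87.0
time_s: 11.62
tcp_pos: [507.2, -9.8, 37.6]
tool_rot: [-0.0, -0.057, 0.998, 0.0]
force: [0.5, -0.6, 0.0]
finger_gap: 30.1
```

```bash
python3 -m pendant '[[0,0,0,0],[0,0,0.005,0],[0,0,0.01,0],[0,0,0.015,0],[0,0,0.02,0],[0,0,0.02,0],[0,0,0.02,0],[0,0,0.01,0],[0,0,0,0]]'
python3 -m pendant '[[-0.0035,-0.0255,0,-7],[-0.0035,-0.0255,0,-7],[-0.0035,-0.0255,0,-7],[-0.0035,-0.0255,0,-7],[-0.0035,-0.0255,0,-7],[-0.0035,-0.0255,0,-7],[-0.0035,-0.0255,0,-7],[-0.0035,-0.0255,0,-7],[-0.0035,-0.0255,0,-7],[-0.0035,-0.0255,0,-7],[-0.0035,-0.0255,0,-7],[-0.0035,-0.0255,0,-7]]'
python3 -m pendant '[[0,0,0,-6],[0,0,0,0],[0,0,-0.02,0],[0,0,-0.02,0],[0,0,-0.02,0],[0,0,-0.02,0],[0,0,-0.01,0],[0,0,-0.006,0],[0,0,0,0],[0,0,0,0]]'
```

```text
time_s: 12.37
tcp_pos: [509.2, -9.7, 140.6]
tool_rot: [0.003, -0.057, 0.998, 0.0]
force: [0.7, 0.7, -0.4]
finger_gap: 30.4
time_s: 13.37
tcp_pos: [464.3, -316.6, 136.5]
tool_rot: [-0.001, 0.628, 0.778, -0.0]
force: [0.4, -0.1, -0.2]
finger_gap: 30.4
time_s: 14.2
tcp_pos: [465.7, -315.8, 42.0]
tool_rot: [0.0, 0.665, 0.747, 0.0]
force: [0.3, -0.6, -0.4]
finger_gap: 30.3
```

```bash
python3 -m pendant '[[0,0,-0.0015,0],[0,0,-0.0015,0],[0,0,0,0],[0,0,0,0]]'
python3 -m pendant '[[0,0,0,0],[0,0,0,0],[0,0,0,0],[0,0,0,0],[0,0,0,0],[0,0,0,0],[0,0,0,0],[0,0,0,0],[0,0,0,0]]' 1
python3 -m pendant '[[0,0,0.02,0],[0,0,0.03,0],[0,0,0.03,0],[0,0,0.03,0],[0,0,0.03,0],[0,0,0,0]]'
python3 -m pendant '[[0.008,0.0315,0,0],[0.008,0.0315,0,0],[0.008,0.0315,0,0],[0.008,0.0315,0,0],[0.008,0.0315,0,0],[0.008,0.0315,0,0],[0.008,0.0315,0,0],[0.008,0.0315,0,0],[0.008,0.0315,0,0],[0.008,0.0315,0,0],[0.008,0.0315,0,0],[0.008,0.0315,0,0]]'
python3 -m pendant '[[0,0,0,0],[0,0,0,0],[0,0,0,0]]'
```

```text
time_s: 14.53
tcp_pos: [465.9, -316.1, 39.2]
tool_rot: [0.001, 0.666, 0.746, 0.0]
force: [0.2, -0.0, 1.9]
finger_gap: 30.4
time_s: 15.28
tcp_pos: [465.2, -315.8, 38.6]
tool_rot: [0.0, 0.666, 0.746, -0.0]
force: [-0.3, -0.5, -0.5]
finger_gap: 81.8
time_s: 15.78
tcp_pos: [468.1, -318.2, 184.7]
tool_rot: [0.005, 0.666, 0.746, 0.002]
force: [1.0, 0.2, 0.6]
finger_gap: 86.8
time_s: 16.78
tcp_pos: [561.3, 63.7, 178.2]
tool_rot: [-0.0, 0.666, 0.746, 0.0]
force: [1.3, 0.0, 0.1]
finger_gap: 86.6
time_s: 17.03
tcp_pos: [561.0, 61.5, 178.1]
tool_rot: [0.0, 0.666, 0.746, -0.001]
force: [-0.2, -0.8, 0.1]
finger_gap: 87.3
```

```bash
python3 -m pendant '[[0,0,-0.02,0],[0,0,-0.02,0],[0,0,-0.02,0],[0,0,-0.02,0],[0,0,-0.02,0],[0,0,-0.02,0],[0,0,-0.01,0],[0,0,-0.006,0],[0,0,0,0],[0,0,0,0]]'
python3 -m pendant '[[0,0,0,0],[0,0,0,0],[0,0,0,0],[0,0,0,0],[0,0,0,0],[0,0,0,0],[0,0,0,0],[0,0,0,0],[0,0,0,0],[0,0,0,0],[0,0,0,0],[0,0,0,0]]' -1 15
python3 -m pendant '[[0,0,0,0],[0,0,0.005,0],[0,0,0.01,0],[0,0,0.015,0],[0,0,0.02,0],[0,0,0.02,0],[0,0,0.02,0],[0,0,0.02,0],[0,0,0.01,0],[0,0,0,0]]'
```

```text
time_s: 17.87
tcp_pos: [561.8, 61.6, 43.3]
tool_rot: [0.0, 0.666, 0.746, 0.0]
force: [-0.2, -0.7, 0.5]
finger_gap: 87.0
time_s: 18.87
tcp_pos: [561.3, 62.2, 42.6]
tool_rot: [0.0, 0.666, 0.746, 0.0]
force: [-0.3, -0.1, 0.6]
finger_gap: 43.5
time_s: 19.7
tcp_pos: [563.0, 62.3, 165.7]
tool_rot: [0.001, 0.666, 0.746, 0.002]
force: [0.4, 1.0, -1.4]
finger_gap: 43.2
```

```bash
python3 -m pendant '[[-0.005,-0.0255,0,0],[-0.005,-0.0255,0,0],[-0.005,-0.0255,0,0],[-0.005,-0.0255,0,0],[-0.005,-0.0255,0,0],[-0.005,-0.0255,0,0],[-0.005,-0.0255,0,0],[-0.005,-0.0255,0,0],[-0.005,-0.0255,0,0],[-0.005,-0.0255,0,0],[-0.005,-0.0255,0,0],[-0.005,-0.0255,0,0]]'
python3 -m pendant '[[0,0,0,0],[0,0,0,0],[0,0,-0.02,0],[0,0,-0.02,0],[0,0,-0.02,0],[0,0,-0.02,0],[0,0,-0.02,0],[0,0,-0.01,0],[0,0,-0.006,0],[0,0,0,0],[0,0,0,0]]'
```

```text
time_s: 20.7
tcp_pos: [500.1, -244.6, 161.4]
tool_rot: [-0.001, 0.666, 0.746, -0.0]
force: [0.8, -0.4, -1.7]
finger_gap: 43.7
time_s: 21.62
tcp_pos: [501.8, -243.7, 47.1]
tool_rot: [0.0, 0.665, 0.747, 0.0]
force: [-0.1, -0.5, -1.0]
finger_gap: 43.4
```

```bash
python3 -m pendant '[[0,0,-0.0015,0],[0,0,-0.0015,0],[0,0,0,0],[0,0,0,0]]'
python3 -m pendant '[[0,0,0,0],[0,0,0,0],[0,0,0,0],[0,0,0,0],[0,0,0,0],[0,0,0,0],[0,0,0,0],[0,0,0,0],[0,0,0,0]]' 1
python3 -m pendant '[[0,0,0.02,0],[0,0,0.03,0],[0,0,0.03,0],[0,0,0.03,0],[0,0,0.02,0],[0,0,0,0]]'
python3 -m pendant '[[0,0.04,0,0],[0,0.04,0,0],[0,0.04,0,0],[0,0.04,0,0],[0,0.04,0,0],[0,0.04,0,0],[0,0.04,0,0],[0,0.04,0,0],[0,0.04,0,0],[0,0,0,0],[0,0,0,0]]'
python3 - <<'E'
from m import *
out=[]
for n in('scene','top'):
    p,d=viewer.grab_frame(n); np.savez(f'pics/{n}1.npz',p=p,d=d)
    out.append(p[140:340,180:380] if n=='scene' else p[100:300,230:430])
cv2.imwrite('pics/a3.png',cv2.resize(np.hstack(out)[:,:,::-1],(800,400)))
E
```

```text
time_s: 21.95
tcp_pos: [502.0, -244.1, 44.3]
tool_rot: [0.001, 0.666, 0.746, 0.0]
force: [0.7, -0.2, 0.1]
finger_gap: 43.9
time_s: 22.7
tcp_pos: [501.2, -243.8, 43.5]
tool_rot: [-0.0, 0.666, 0.746, -0.0]
force: [0.2, 0.2, -0.2]
finger_gap: 85.9
time_s: 23.2
tcp_pos: [503.9, -245.3, 178.4]
tool_rot: [0.004, 0.666, 0.746, 0.002]
force: [-0.2, 0.0, 0.2]
finger_gap: 87.2
time_s: 24.12
tcp_pos: [500.4, 118.9, 172.6]
tool_rot: [-0.0, 0.663, 0.748, -0.001]
force: [0.1, -1.3, 0.3]
finger_gap: 86.9
```

View pics/a3.png

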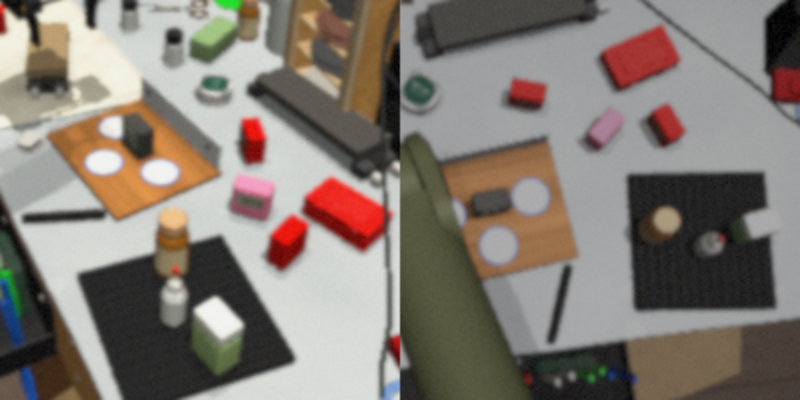

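All three stand on the mat (left panel: jar (172,240), dropper (174,300), bar (217,335)) and the cube is untouched. The marks are clear now, so I measure them and the cube.

```bash
python3 - <<'E'
from m import *
def roi(u0,u1,v0,v1):
    m=np.zeros((384,512),bool); m[v0:v1,u0:u1]=1; return m
z=np.load('pics/top1.npz'); p=z['p']; H,S,V=masks(p)
print('R',blob('top',roi(285,310,185,210)&(S<75)&(V>85),10))
print('F',blob('top',roi(266,295,208,238)&(S<75)&(V>85),10))
m=roi(260,288,188,214)&(V<95)&(S<100); print('cube',blob('top',m,65))
P=pts('top',z['d']); q=P[roi(262,286,190,212)&(P[...,2]>58)&(P[...,2]<75)]; print(len(q),q.mean(0),cv2.minAreaRect(q[:,:2].astype(np.float32)))
m=(P[...,2]>80)&(P[...,2]<92)&roi(390,425,190,225); print('bar',len(P[m]),cv2.minAreaRect(P[m][:,:2].astype(np.float32)))
E
```

```text
R ([285, 188, 21, 21, 341], array([574.6, -69.3], dtype=float32), array([574.3, -69.7]), array([60.5, 61.8]), 37.7)
F ([269, 212, 21, 22, 353], array([506. , -10.5], dtype=float32), array([505.6, -11. ]), array([60.5, 63.9]), 82.5)
cube ([266, 195, 20, 13, 197], array([562.8,  -3.9], dtype=float32), array([562.4,  -4.8]), array([32.6, 55.8]), 3.4)
194 [564.94094404  -4.94098569  64.94650625] ((565.0919799804688, -5.073539733886719), (32.7485466003418, 53.60700988769531), 3.8370754718780518)
bar 205 ((481.3545837402344, -386.1938781738281), (34.69365310668945, 49.4766845703125), 8.854049682617188)
```

```bash
python3 -m pendant '[[0.016,-0.031,0,-2.5],[0.016,-0.031,0,0],[0.016,-0.031,0,0],[0.016,-0.031,0,0],[0,0,-0.02,0],[0,0,-0.02,0],[0,0,-0.02,0],[0,0,0,0],[0,0,0,0]]'
```

```text
time_s: 24.97
tcp_pos: [564.1, -9.8, 112.8]
tool_rot: [-0.001, 0.683, 0.731, -0.001]
force: [0.5, -0.1, 0.3]
finger_gap: 87.4
```

```bash
python3 -m pendant '[[0.001,0.004,-0.02,0],[0,0,-0.02,0],[0,0,-0.02,0],[0,0,-0.02,0],[0,0,-0.01,0],[0,0,0,0],[0,0,0,0]]'
python3 -m pendant '[[0,0,0,0],[0,0,0,0],[0,0,0,0],[0,0,0,0],[0,0,0,0],[0,0,0,0],[0,0,0,0],[0,0,0,0],[0,0,0,0],[0,0,0,0],[0,0,0,0],[0,0,0,0]]' -1 12
python3 -m pendant '[[0,0,0,0],[0,0,0.005,0],[0,0,0.01,0],[0,0,0.015,0],[0,0,0.02,0],[0,0,0.02,0],[0,0,0.02,0],[0,0,0.02,0],[0,0,0.01,0],[0,0,0,0]]'
```

```text
time_s: 25.55
tcp_pos: [566.9, -4.2, 24.6]
tool_rot: [0.0, 0.682, 0.731, 0.0]
force: [-0.3, 0.7, 1.0]
finger_gap: 87.1
time_s: 26.55
tcp_pos: [566.3, -3.8, 23.6]
tool_rot: [0.0, 0.682, 0.732, 0.0]
force: [0.5, -0.4, 0.6]
finger_gap: 29.8
time_s: 27.38
tcp_pos: [568.1, -3.9, 146.8]
tool_rot: [0.002, 0.682, 0.732, 0.002]
force: [-0.1, -0.2, 0.1]
finger_gap: 29.6
```

```bash
python3 -m pendant '[[-0.0033,0.0252,0,-2.2],[-0.0033,0.0252,0,-2.2],[-0.0033,0.0252,0,-2.2],[-0.0033,0.0252,0,-2.2],[-0.0033,0.0252,0,-2.2],[-0.0033,0.0252,0,-2.2],[-0.0033,0.0252,0,-2.2],[-0.0033,0.0252,0,-2.2],[-0.0033,0.0252,0,-2.2],[-0.0033,0.0252,0,-2.2],[-0.0033,0.0252,0,-2.2],[-0.0033,0.0252,0,-2.2]]'
python3 -m pendant '[[0,0,0,0],[0,0,0,0],[0,0,-0.02,0],[0,0,-0.02,0],[0,0,-0.02,0],[0,0,-0.01,0],[0,0,-0.005,0],[0,0,0,0],[0,0,0,0]]'
python3 - <<'E'
from m import *
out=[]
for n in('scene','top'):
    p,d=viewer.grab_frame(n); np.savez(f'pics/{n}2.npz',p=p,d=d)
    out.append(p[90:240,130:280] if n=='scene' else p[150:300,110:260])
cv2.imwrite('pics/a4.png',cv2.resize(np.hstack(out)[:,:,::-1],(800,400)))
E
```

```text
time_s: 28.38
tcp_pos: [525.6, 299.4, 142.1]
tool_rot: [0.0, 0.831, 0.556, -0.001]
force: [0.1, -0.0, -1.3]
finger_gap: 30.1
time_s: 29.13
tcp_pos: [527.2, 298.2, 69.1]
tool_rot: [0.0, 0.831, 0.556, 0.0]
force: [-0.3, 0.6, -0.7]
finger_gap: 29.9
```

View pics/a4.png

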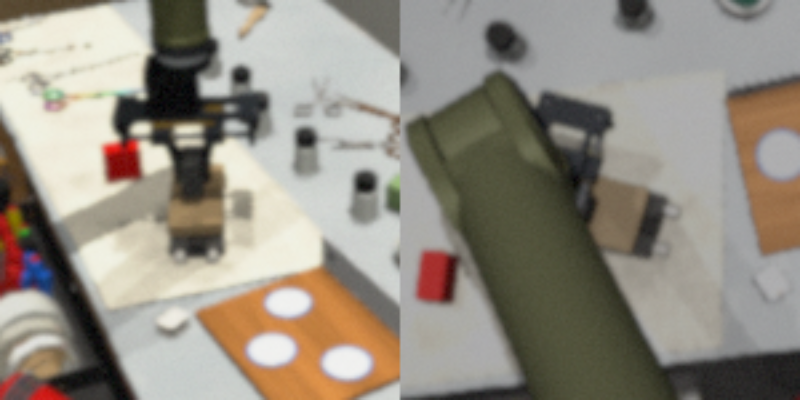

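The cube hangs over the stone's middle, aligned with it. Lowering it.

```bash
python3 -m pendant '[[0,0,-0.004,0],[0,0,-0.003,0],[0,0,-0.001,0],[0,0,-0.001,0],[0,0,0,0],[0,0,0,0]]'
```

```text
time_s: 29.73
tcp_pos: [526.6, 298.6, 60.2]
tool_rot: [-0.0, 0.831, 0.557, -0.0]
force: [-2.5, -2.1, 6.1]
finger_gap: 29.6
```

```bash
python3 -m pendant '[[0,0,0,0],[0,0,0,0],[0,0,0,0],[0,0,0,0],[0,0,0,0],[0,0,0,0],[0,0,0,0],[0,0,0,0],[0,0,0,0],[0,0,0,0]]' 1
python3 -m pendant '[[0,0,0.02,0],[0,0,0.03,0],[0,0,0.03,0],[0,0,0.03,0],[0,0,0.01,0],[0,0,0,0]]'
python3 -m pendant '[[-0.002,-0.03,0,2.4],[-0.002,-0.03,0,2.4],[-0.002,-0.03,0,2.4],[-0.002,-0.03,0,2.4],[-0.002,-0.03,0,2.4],[-0.002,-0.03,0,2.4],[-0.002,-0.03,0,2.4],[-0.002,-0.03,0,2.4],[-0.002,-0.03,0,2.4],[-0.002,-0.03,0,2.4],[-0.002,-0.03,0,2.4],[-0.002,-0.03,0,2.4]]'
python3 - <<'E'
from m import *
p,d=viewer.grab_frame('top'); np.savez('pics/top3.npz',p=p,d=d); P=pts('top',d)
m=np.zeros((384,512),bool); m[195:255,135:220]=1
q=P[m&(P[...,2]>93)&(P[...,2]<112)]; print('cube',len(q),np.median(q,0),cv2.minAreaRect(q[:,:2].astype(np.float32)))
q=P[m&(P[...,2]>38)&(P[...,2]<55)]; print('stone',len(q),np.median(q,0),cv2.minAreaRect(q[:,:2].astype(np.float32)))
cv2.imwrite('pics/a5.png',cv2.resize(p[190:260,130:230,::-1],(600,420)))
E
```

```text
time_s: 30.57
tcp_pos: [526.6, 298.6, 59.6]
tool_rot: [0.0, 0.831, 0.557, -0.0]
force: [-0.5, 0.8, 0.1]
finger_gap: 84.2
time_s: 31.07
tcp_pos: [528.6, 299.6, 183.1]
tool_rot: [-0.0, 0.831, 0.557, 0.003]
force: [0.5, -0.1, 0.3]
finger_gap: 86.9
time_s: 32.07
tcp_pos: [501.2, -62.6, 177.7]
tool_rot: [-0.001, 0.665, 0.747, -0.001]
force: [0.7, 0.4, -0.8]
finger_gap: 86.9
cube 213 [522.31696109 296.83967856 101.48643911] ((522.5689697265625, 296.73779296875), (55.031944274902344, 31.122636795043945), 67.73580932617188)
stone 1129 [529.06580691 295.95496193  46.43936815] ((529.1493530273438, 299.4768981933594), (159.90542602539062, 75.23497009277344), 67.79895782470703)
```

View pics/a5.png

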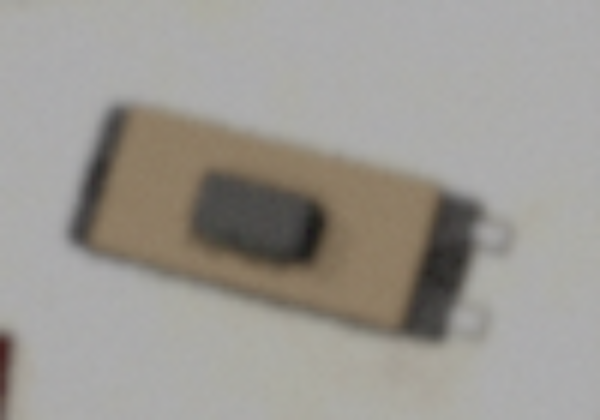

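The cube stands on the stone, aligned with it and about 5 mm off middle each way at worst, well within limits. Now the jar goes back.

```bash
python3 -m pendant '[[0,-0.03,0,0],[0,-0.03,0,0],[0,-0.03,0,0],[0,-0.03,0,0],[0,-0.03,0,0],[0,-0.03,0,0],[0,0,0,0],[0,0,0,0],[0,0,0,0]]'
```

```text
time_s: 32.87
tcp_pos: [502.1, -240.3, 178.1]
tool_rot: [-0.001, 0.666, 0.746, -0.0]
force: [0.6, 0.7, -0.6]
finger_gap: 86.7
```

```bash
python3 -m pendant '[[-0.0005,-0.0035,-0.02,0],[0,0,-0.02,0],[0,0,-0.02,0],[0,0,-0.02,0],[0,0,-0.02,0],[0,0,-0.02,0],[0,0,-0.01,0],[0,0,-0.0035,0],[0,0,0,0],[0,0,0,0]]'
python3 -m pendant '[[0,0,0,0],[0,0,0,0],[0,0,0,0],[0,0,0,0],[0,0,0,0],[0,0,0,0],[0,0,0,0],[0,0,0,0],[0,0,0,0],[0,0,0,0],[0,0,0,0],[0,0,0,0]]' -1 15
python3 -m pendant '[[0,0,0,0],[0,0,0.005,0],[0,0,0.01,0],[0,0,0.015,0],[0,0,0.02,0],[0,0,0.02,0],[0,0,0.02,0],[0,0,0.02,0],[0,0,0.01,0],[0,0,0,0]]'
python3 -m pendant '[[0.005,0.0255,0,0],[0.005,0.0255,0,0],[0.005,0.0255,0,0],[0.005,0.0255,0,0],[0.005,0.0255,0,0],[0.005,0.0255,0,0],[0.005,0.0255,0,0],[0.005,0.0255,0,0],[0.005,0.0255,0,0],[0.005,0.0255,0,0],[0.005,0.0255,0,0],[0.005,0.0255,0,0]]'
python3 -m pendant '[[0,0,0,0],[0,0,-0.02,0],[0,0,-0.02,0],[0,0,-0.02,0],[0,0,0,0],[0,0,0,0]]'
```

```text
time_s: 33.7
tcp_pos: [502.9, -244.6, 46.8]
tool_rot: [0.0, 0.666, 0.746, 0.0]
force: [-0.2, -1.1, 0.5]
finger_gap: 87.1
time_s: 34.7
tcp_pos: [502.2, -244.9, 46.1]
tool_rot: [0.0, 0.666, 0.746, 0.0]
force: [-1.0, 0.5, 0.7]
finger_gap: 43.6
time_s: 35.53
tcp_pos: [503.6, -245.8, 169.0]
tool_rot: [0.002, 0.666, 0.746, 0.001]
force: [-0.4, -0.8, -2.3]
finger_gap: 43.4
time_s: 36.53
tcp_pos: [561.4, 62.3, 164.7]
tool_rot: [-0.001, 0.666, 0.746, -0.001]
force: [0.5, -0.7, -0.7]
finger_gap: 43.4
time_s: 37.03
tcp_pos: [560.6, 60.6, 104.4]
tool_rot: [-0.001, 0.666, 0.746, -0.002]
force: [0.3, 0.3, -0.7]
finger_gap: 43.4
```

```bash
python3 -m pendant '[[0,0.001,-0.02,0],[0,0,-0.02,0],[0,0,-0.012,0],[0,0,-0.005,0],[0,0,-0.002,0],[0,0,-0.0015,0],[0,0,0,0],[0,0,0,0]]'
```

```text
time_s: 37.7
tcp_pos: [562.9, 62.2, 46.5]
tool_rot: [0.0, 0.666, 0.746, 0.001]
force: [0.3, -0.3, -1.2]
finger_gap: 43.5
```

```bash
python3 -m pendant '[[0,0,-0.0015,0],[0,0,-0.001,0],[0,0,0,0],[0,0,0,0]]'
python3 -m pendant '[[0,0,0,0],[0,0,0,0],[0,0,0,0],[0,0,0,0],[0,0,0,0],[0,0,0,0],[0,0,0,0],[0,0,0,0],[0,0,0,0],[0,0,0,0]]' 1
python3 -m pendant '[[0,0,0.02,0],[0,0,0.03,0],[0,0,0.03,0],[0,0,0.03,0],[0,0,0.025,0],[0,0,0,0]]'
python3 -m pendant '[[-0.008,-0.0315,0,0],[-0.008,-0.0315,0,0],[-0.008,-0.0315,0,0],[-0.008,-0.0315,0,0],[-0.008,-0.0315,0,0],[-0.008,-0.0315,0,0],[-0.008,-0.0315,0,0],[-0.008,-0.0315,0,0],[-0.008,-0.0315,0,0],[-0.008,-0.0315,0,0],[-0.008,-0.0315,0,0],[-0.008,-0.0315,0,0]]'
python3 -m pendant '[[0,0,0,0],[0,0,0,0],[0,0,0,0]]'
```

```text
time_s: 38.03
tcp_pos: [562.8, 62.3, 44.1]
tool_rot: [0.0, 0.666, 0.746, 0.001]
force: [-1.1, 0.6, 5.5]
finger_gap: 43.7
time_s: 38.87
tcp_pos: [562.2, 62.1, 43.1]
tool_rot: [0.0, 0.666, 0.746, 0.0]
force: [-0.2, 0.6, -0.4]
finger_gap: 86.6
time_s: 39.37
tcp_pos: [565.5, 62.3, 183.9]
tool_rot: [0.003, 0.666, 0.746, 0.004]
force: [1.8, -0.4, -0.1]
finger_gap: 86.7
time_s: 40.37
tcp_pos: [465.4, -317.1, 177.7]
tool_rot: [-0.0, 0.666, 0.746, 0.0]
force: [0.9, -0.9, 0.7]
finger_gap: 87.1
time_s: 40.62
tcp_pos: [466.1, -315.2, 177.5]
tool_rot: [-0.0, 0.666, 0.746, 0.0]
force: [0.7, 0.6, -0.1]
finger_gap: 87.2
```

```bash
python3 -m pendant '[[0,-0.0005,-0.02,0],[0,0,-0.02,0],[0,0,-0.02,0],[0,0,-0.02,0],[0,0,-0.02,0],[0,0,-0.02,0],[0,0,-0.01,0],[0,0,-0.008,0],[0,0,0,0],[0,0,0,0]]'
python3 -m pendant '[[0,0,0,0],[0,0,0,0],[0,0,0,0],[0,0,0,0],[0,0,0,0],[0,0,0,0],[0,0,0,0],[0,0,0,0],[0,0,0,0],[0,0,0,0],[0,0,0,0],[0,0,0,0]]' -1 10
python3 -m pendant '[[0,0,0,0],[0,0,0.005,0],[0,0,0.01,0],[0,0,0.015,0],[0,0,0.02,0],[0,0,0.02,0],[0,0,0.02,0],[0,0,0.01,0],[0,0,0,0]]'
python3 -m pendant '[[0.0035,0.0255,0,7],[0.0035,0.0255,0,7],[0.0035,0.0255,0,7],[0.0035,0.0255,0,7],[0.0035,0.0255,0,7],[0.0035,0.0255,0,7],[0.0035,0.0255,0,7],[0.0035,0.0255,0,7],[0.0035,0.0255,0,7],[0.0035,0.0255,0,7],[0.0035,0.0255,0,7],[0.0035,0.0255,0,7]]'
python3 -m pendant '[[0,0,0,6],[0,0,-0.02,0],[0,0,-0.02,0],[0,0,0,0],[0,0,0,0]]'
```

```text
time_s: 41.45
tcp_pos: [466.7, -316.1, 40.4]
tool_rot: [0.0, 0.666, 0.746, 0.0]
force: [0.9, -0.7, 0.7]
finger_gap: 87.2
time_s: 42.45
tcp_pos: [466.1, -316.4, 40.1]
tool_rot: [0.0, 0.666, 0.746, -0.0]
force: [-0.5, 0.2, -1.4]
finger_gap: 30.1
time_s: 43.2
tcp_pos: [467.6, -317.5, 143.1]
tool_rot: [0.002, 0.666, 0.746, 0.001]
force: [0.8, 0.4, -0.8]
finger_gap: 30.4
time_s: 44.2
tcp_pos: [507.4, -9.1, 139.0]
tool_rot: [-0.001, -0.007, 1.0, 0.0]
force: [-0.3, -0.2, -0.4]
finger_gap: 30.4
time_s: 44.62
tcp_pos: [506.6, -10.6, 98.6]
tool_rot: [-0.002, -0.056, 0.998, -0.0]
force: [0.5, 0.6, 0.4]
finger_gap: 30.5
```

```bash
python3 -m pendant '[[0,0.0005,-0.02,0],[0,0,-0.02,0],[0,0,-0.01,0],[0,0,-0.005,0],[0,0,-0.002,0],[0,0,0,0],[0,0,0,0]]'
```

```text
time_s: 45.2
tcp_pos: [509.0, -10.0, 44.0]
tool_rot: [0.001, -0.056, 0.998, 0.0]
force: [0.2, -1.1, -1.4]
finger_gap: 30.2
```

```bash
python3 -m pendant '[[-0.001,0,-0.002,0],[0,0,-0.0015,0],[0,0,-0.0015,0],[0,0,-0.001,0],[0,0,0,0],[0,0,0,0]]'
```

```text
time_s: 45.7
tcp_pos: [507.6, -9.8, 37.9]
tool_rot: [0.0, -0.056, 0.998, 0.0]
force: [-2.4, 0.2, 4.4]
finger_gap: 29.9
```

```bash
python3 -m pendant '[[0,0,0,0],[0,0,0,0],[0,0,0,0],[0,0,0,0],[0,0,0,0],[0,0,0,0],[0,0,0,0],[0,0,0,0],[0,0,0,0],[0,0,0,0]]' 1
python3 -m pendant '[[0,0,0.02,0],[0,0,0.03,0],[0,0,0.03,0],[0,0,0.03,0],[0,0,0.03,0],[0,0,0,0]]'
python3 -m pendant '[[-0.002,-0.031,0,-7],[-0.002,-0.031,0,-7],[-0.002,-0.031,0,-7],[-0.002,-0.031,0,-7],[-0.002,-0.031,0,-7],[-0.002,-0.031,0,-7],[-0.002,-0.031,0,-7],[-0.002,-0.031,0,-7],[-0.002,-0.031,0,-7],[-0.002,-0.031,0,-7],[-0.002,-0.031,0,-7],[-0.002,-0.031,0,-7]]'
python3 -m pendant '[[0,-0.002,0,-6],[0,0,0,0],[0,0,0,0]]'
```

```text
time_s: 46.53
tcp_pos: [507.2, -9.9, 37.1]
tool_rot: [0.0, -0.056, 0.998, 0.0]
force: [-0.4, 0.1, -0.8]
finger_gap: 84.6
time_s: 47.03
tcp_pos: [510.9, -10.0, 183.3]
tool_rot: [0.005, -0.056, 0.998, 0.001]
force: [1.8, 0.1, 0.2]
finger_gap: 86.9
time_s: 48.03
tcp_pos: [483.0, -383.1, 176.7]
tool_rot: [-0.0, 0.628, 0.778, 0.0]
force: [0.5, -0.5, 0.6]
finger_gap: 86.7
time_s: 48.28
tcp_pos: [483.0, -383.6, 176.4]
tool_rot: [-0.001, 0.665, 0.747, -0.0]
force: [-0.5, 0.5, -0.2]
finger_gap: 87.0
```

Now the bar: grip, lift and move back to TCP (573.4, −65.8).

```bash
python3 -m pendant '[[0,-0.0005,-0.02,0],[0,0,-0.02,0],[0,0,-0.02,0],[0,0,-0.02,0],[0,0,-0.02,0],[0,0,-0.02,0],[0,0,-0.01,0],[0,0,-0.008,0],[0,0,0,0],[0,0,0,0]]'
python3 -m pendant '[[0,0,0,0],[0,0,0,0],[0,0,0,0],[0,0,0,0],[0,0,0,0],[0,0,0,0],[0,0,0,0],[0,0,0,0],[0,0,0,0],[0,0,0,0],[0,0,0,0],[0,0,0,0]]' -1 20
python3 -m pendant '[[0,0,0,0],[0,0,0.005,0],[0,0,0.01,0],[0,0,0.015,0],[0,0,0.02,0],[0,0,0.02,0],[0,0,0.02,0],[0,0,0.01,0],[0,0,0,0]]'
python3 -m pendant '[[0.0075,0.0265,0,0],[0.0075,0.0265,0,0],[0.0075,0.0265,0,0],[0.0075,0.0265,0,0],[0.0075,0.0265,0,0],[0.0075,0.0265,0,0],[0.0075,0.0265,0,0],[0.0075,0.0265,0,0],[0.0075,0.0265,0,0],[0.0075,0.0265,0,0],[0.0075,0.0265,0,0],[0.0075,0.0265,0,0]]'
python3 -m pendant '[[0,0,0,0],[0,0,-0.02,0],[0,0,-0.02,0],[0,0,0,0],[0,0,0,0]]'
```

```text
time_s: 49.12
tcp_pos: [483.7, -384.1, 39.5]
tool_rot: [0.0, 0.666, 0.746, 0.0]
force: [0.1, -0.2, 0.4]
finger_gap: 87.2
time_s: 50.12
tcp_pos: [483.3, -384.4, 39.1]
tool_rot: [0.0, 0.666, 0.746, 0.0]
force: [1.2, -0.8, -0.5]
finger_gap: 35.0
time_s: 50.87
tcp_pos: [484.4, -385.9, 142.7]
tool_rot: [0.003, 0.666, 0.746, 0.001]
force: [0.6, -1.5, -2.7]
finger_gap: 35.7
time_s: 51.87
tcp_pos: [572.5, -65.0, 138.2]
tool_rot: [-0.001, 0.666, 0.746, -0.0]
force: [0.3, -0.6, -2.8]
finger_gap: 35.7
time_s: 52.28
tcp_pos: [571.6, -66.6, 97.8]
tool_rot: [-0.001, 0.666, 0.746, -0.001]
force: [0.5, -0.9, -3.2]
finger_gap: 35.7
```

```bash
python3 -m pendant '[[0,0.0005,-0.02,0],[0,0,-0.02,0],[0,0,-0.01,0],[0,0,-0.005,0],[0,0,-0.002,0],[0,0,0,0],[0,0,0,0],[0,0,0,0]]'
python3 -m pendant '[[0,0,-0.0015,0],[0,0,-0.001,0],[0,0,-0.001,0],[0,0,0,0],[0,0,0,0]]'
```

```text
time_s: 52.95
tcp_pos: [574.0, -66.1, 43.2]
tool_rot: [0.001, 0.666, 0.746, 0.001]
force: [0.0, -0.7, -2.5]
finger_gap: 35.7
time_s: 53.37
tcp_pos: [573.1, -65.9, 38.5]
tool_rot: [-0.0, 0.666, 0.746, -0.0]
force: [-0.2, 0.2, -2.5]
finger_gap: 35.3
```

```bash
python3 -m pendant '[[0,0,-0.001,0],[0,0,-0.001,0],[0,0,0,0],[0,0,0,0]]'
python3 -m pendant '[[0,0,0,0],[0,0,0,0],[0,0,0,0],[0,0,0,0],[0,0,0,0],[0,0,0,0],[0,0,0,0],[0,0,0,0],[0,0,0,0],[0,0,0,0]]' 1
python3 -m pendant '[[0,0,0.02,0],[0,0,0.03,0],[0,0,0.03,0],[0,0,0.03,0],[0,0,0.03,0],[0,0,0,0]]'
python3 -m pendant '[[-0.008,-0.032,0,0],[-0.008,-0.032,0,0],[-0.008,-0.032,0,0],[-0.008,-0.032,0,0],[-0.008,-0.032,0,0],[-0.008,-0.032,0,0],[-0.008,-0.032,0,0],[-0.008,-0.032,0,0],[-0.008,-0.032,0,0],[-0.008,-0.032,0,0],[0,0,0,0],[0,0,0,0]]'
python3 - <<'E'
from m import *
out=[]
for n in('scene','top'):
    p,d=viewer.grab_frame(n); np.savez(f'pics/{n}4.npz',p=p,d=d)
    out.append(p[100:260,160:320] if n=='scene' else p[140:300,150:310])
cv2.imwrite('pics/a6.png',cv2.resize(np.hstack(out)[:,:,::-1],(800,400)))
def roi(u0,u1,v0,v1):
    m=np.zeros((384,512),bool); m[v0:v1,u0:u1]=1; return m
for f in('top0','top4'):
    z=np.load(f'pics/{f}.npz'); p=z['p']; H,S,V=masks(p)
    print('cap',blob('top',roi(244,262,192,210)&(H<25)&(S>40)&(S<96)&(V>125),102)[1:3])
    print('bar',blob('top',roi(284,312,180,204)&(S<40)&(V>120),83)[1:])
    print('tip',blob('top',roi(270,290,212,228)&((H<8)|(H>170))&(S>70),97)[:2])
E
```

```text
time_s: 53.7
tcp_pos: [573.3, -66.0, 37.0]
tool_rot: [0.0, 0.666, 0.746, 0.0]
force: [-0.8, -0.3, 2.6]
finger_gap: 35.2
time_s: 54.53
tcp_pos: [573.2, -65.9, 36.6]
tool_rot: [0.0, 0.666, 0.746, 0.0]
force: [0.5, -0.2, -0.1]
finger_gap: 85.4
time_s: 55.03
tcp_pos: [576.8, -66.8, 182.8]
tool_rot: [0.004, 0.666, 0.746, 0.004]
force: [0.6, -1.5, 1.0]
finger_gap: 87.1
time_s: 56.03
tcp_pos: [491.0, -388.6, 176.2]
tool_rot: [-0.0, 0.668, 0.744, -0.001]
force: [0.8, 0.1, -0.5]
finger_gap: 87.1
cap (array([560.5,  61.7], dtype=float32), array([561.1,  61.1]))
bar (array([573.3, -67.8], dtype=float32), array([573.4, -67.9]), array([34.3, 49.1]), 11.5)
tip ([279, 217, 2, 3, 6], array([507.1,  -7.7], dtype=float32))
cap (array([560.9,  62.1], dtype=float32), array([561.3,  62.5]))
bar (array([571.8, -68. ], dtype=float32), array([572.6, -67.9]), array([36.6, 49.1]), 9.0)
tip ([279, 217, 2, 3, 5], array([506.5,  -7.9], dtype=float32))
```

View pics/a6.png

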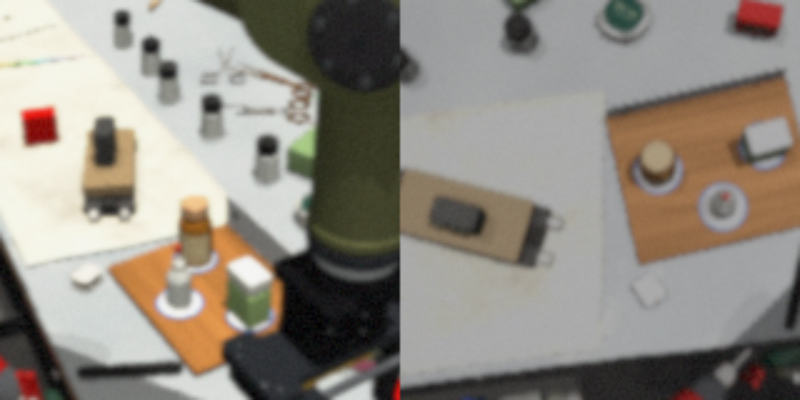

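The picture shows the jar, dropper and bar upright on their marks, within 1–2 mm of the start, and the cube on the stone. The arm is clear, so I hand in.

```bash
python3 -m pendant '[[0,0,0,0],[0,0,0,0],[0,0,0,0]]'; python3 -c "
from cell import arm
print(arm.job_done())"
```

```text
time_s: 56.38
tcp_pos: [494.1, -384.5, 176.5]
tool_rot: [-0.0, 0.665, 0.747, 0.0]
force: [0.4, 0.3, -0.6]
finger_gap: 87.0
the job is handed in; nothing more can be done
None
```

The job is done and handed in at about 56 s of the 136 s allowed; no verdict was reported. I set the bar, dropper and jar on the mat, stood the cube on the stone along its length, then put the jar, dropper and bar back on their marks.

**Last checks:**
- **Jar, dropper and bar:** all three look upright, and the top camera puts each within about 2 mm of where it stood at the start.
- **Cube:** it stands flat and parallel to the stone. It measured about 5 mm off the middle both across and along, against limits of 15 and 20 mm.
- **Disagreement:** separate estimates of the stone's middle differed by about 4 mm. That is why the cube is slightly off centre. I left it, as it is well inside the limits.
- **Arm:** open, still and clear of everything at hand-in.

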